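# Hold the glaze trial up beside the colour standard

## Task

We are matching a trial glaze under the daylight lamp. The blue-green standard bottle has fallen over on the grey viewing plate: stand it upright on its foot on the plate again and let go of it; then pick up the wooden sample tray by its bar handle, carry it over without letting the loose ball or the button come out of their pockets, and finish holding it level and still in the air with the ball's side next to the bottle, the ball at about the height of the bottle's shoulder and roughly three to five centimetres from it, tray and bottle not touching. The program ends while you are still holding the tray there; do not put it down, and leave everything else on the bench where it is.

Things in the scene. Friction and masses are not known exactly. Their poses are not given: they have to be found in the camera images.
- stand: viewing stand, fixed: matt grey base plate 4 mm thick, from x -130 to 130 and y -150 to 220 mm of its origin (on the bench, z up). Along its +y (left) edge a daylight lamp: two 12 mm posts at x +-115, y 205 carry a bar 300 mm long along x, which spans about y 172 to 234 and z 188 to 242 mm
- standard: colour standard: square bottle, blue-green glaze, 140 mm tall, 0.26 kg. Body 50 x 50 mm from foot to shoulder at 95 mm, then round neck (25 mm) and lip (32 mm). Origin at the centre of its foot, z along its axis to the lip, x and y square to its flats. It starts lying on a flat on the grey plate (axis level, 25 mm above the plate), neck pointing away from the robot within about 50 degrees
- tray: beech sample tray standing on the bench, 0.22 kg: board 130 x 130 x 12 mm, two round flat pockets 37 mm wide, 4 mm deep, at y +40 and -40 mm; handle bar over its middle, 124 mm long along x, 14 mm thick (y), 22 mm high, centred 96 mm above the underside, on posts at x +-52 mm. Origin at the centre of the underside, z up
- grip (a point): centre of the tray's handle bar (96 mm above the tray's underside); x along the bar, y across its 14 mm thickness
- seat_left (a point): the tray's pocket on its +y side: point 26 mm above the tray's underside, where the ball's centre is when it lies in the middle of that pocket
- seat_right (a point): the same for the pocket on the tray's -y side
- ball: loose glazed stoneware ball, blue-green, 36 mm diameter, 56 g, origin at its centre; it lies free in one of the tray's two pockets (which one varies), can roll about 7 mm to any side in it, and rolls out over the rim if the tray is tipped by more than about 35 degrees
- button: loose glazed test button, ochre disc 30 mm diameter, 10 mm high, origin at its underside; it lies in the other pocket
- tile: bystander: blue glazed tile 60 x 60 x 8 mm lying on the far left part of the grey plate
- jar0: bystander: blue glaze jar with white cap, 72 mm diameter, 85 mm tall, at the back right; origin under its centre
- jar1: bystander: red-brown glaze jar, same size, at the back right
- jar2: bystander: cream glaze jar, same size, at the back right
- knife: bystander: fettling knife, 180 mm long, lying in front of the viewing stand on the robot's side
- brushpot: bystander: bisque pot with brushes, 76 mm diameter, 190 mm tall with the brushes, on the left
- bottle2: bystander: brown bottle of the same shape as the standard, standing on the ware board on the left
- cup: bystander: white bisque cup, 76 mm diameter, 75 mm tall, on the right near the robot
Not all that is in view belongs to the job. Of the things that look like the tray, the largest one is meant.

How it is judged (in metres and radians):
On the way, in this order (a step that is already met when the one before it is completed fails the run):
1. the standard bottle stands upright on the grey plate, let go (angle between standard's own z axis and vertical below 0.07 rad and linear speed of standard below 0.03 m/s and contact force between the fingers and standard below 0.1 N and x of standard in the frame of stand between -0.12 and 0.12 m and y of standard in the frame of stand between -0.14 and 0.17 m and z of standard in the frame of stand below 0.01 m), for 0.3 s.
2. the tray is lifted clear of the bench with both samples in their pockets (height (world z) of tray above 0.03 m and contact force between the fingers and tray above 1 N and (distance between ball and seat_left below 0.016 m or distance between ball and seat_right below 0.016 m) and (horizontal distance between button and seat_left below 0.014 m or horizontal distance between button and seat_right below 0.014 m)), for 0.2 s.
At the end, for the whole second after the job is handed in: Standard upright (4 degrees), at rest on the plate, untouched; tray held by its handle alone, over 30 mm up, level (5.7 degrees) and still; ball and button in their pockets; ball centre under 115 mm horizontally from the bottle's axis and 60 to 135 mm above its foot (all of step 1 and all of step 2 and angle between tray's own z axis and vertical below 0.1 rad and linear speed of tray below 0.03 m/s and angular speed of tray below 0.15 rad/s and distance between the grasp point and grip below 0.07 m and contact force between the fingers and ball below 0.1 N and horizontal distance between ball and standard below 0.115 m and z of ball in the frame of standard between 0.06 and 0.135 m and contact force between tray and standard below 0.2 N and contact force between tray and stand below 0.2 N and contact force between tray and jar0 below 0.2 N and contact force between tray and jar1 below 0.2 N and contact force between tray and jar2 below 0.2 N and contact force between tray and cup below 0.2 N); the arm keeps its last pose, push and grip.
It fails at once if the ball comes out of its pocket (not (distance between ball and seat_left below 0.016 m or distance between ball and seat_right below 0.016 m)).
It fails at once if the button comes out of its pocket (not (horizontal distance between button and seat_left below 0.014 m or horizontal distance between button and seat_right below 0.014 m)).
It fails at once if the tray knocks against the standard bottle (contact force between tray and standard above 1 N).
It fails at once if another thing on the bench is pushed more than 25 mm away (distance of any of jar0, jar1, jar2, tile, knife, brushpot, bottle2, cup from where it was at the start of the episode above 0.025 m).
It also fails if it takes over 72 s, if anything falls off the work surface, if the arm or the gripper's body presses on something with over 40 N, if the wrist force passes 120 N, or if a joint passes its speed limit or range.

## Robot

A 6-joint arm with a two-finger parallel gripper is mounted at the origin on the work surface. World frame = base frame: x ahead of the robot, y to its left, z up, the work surface at z = 0. Lengths are in m, angles in degrees, forces in N, time in s.
With the tool pointing down it reaches from about 0.3 to 0.75 m from the base axis. Payload 8.5 kg.
Tool frame: the origin (TCP) lies midway between the tips of the shut fingers; the grasp point (between the pads) lies 19 mm behind it; z points along the fingers, y is the line along which they close (so a half turn about z gives the same grasp; the last joint's range is limited). The gripper opens to 85 mm and grips with 20 to 120 N. Pads are 22 mm wide; open, the fingers measure 114 mm over their backs; the gripper's body (76 mm by 85 mm) begins 54 mm behind the grasp point. The pads swing forward as they close: fully open they stand 13 mm farther back than shut.
Start: joints at [-83.669, 21.807, 74.336, -0, 83.858, -12.336], TCP at [0.176, -0.521, 0.231] pointing down, gripper open.
Joint ranges: [-178.18, 178.18], [-50.72, 133.34], [12.68, 142.11], [-81.47, 261.47], [9.98, 163.14], [-165.26, 165.26]. Speed limits (degrees/s): [136.94, 136.94, 180, 180, 180, 180].

## Interface

Orientations are given as a 3x3 rotation matrix whose columns are the frame's x, y, z axes.
In Python, from rig import env, viewer, recognise, pinpoint gives the robot as it stands.
- The arm moves only by the tool move_arm, never from a script. Its argument "plan" is text: rows parted by semicolons, each of 7 numbers parted by spaces: the shift along the tool's x, y, z in m, then the turn, a rotation vector about the tool's x, y, z in rad, then the finger opening in m, from 0 to 0.0854. A call has 1 to 12 rows; each row shifts and turns the commanded pose from where the row before left it, along the tool's axes as they then stand; what a row does not reach is not made up. A row lasts 1/8 s, in which the tool goes at most 62.5 mm and 10.7 degrees, less where a joint would pass 70% of its speed; a pose out of reach is approached as far as the arm can. A call is refused whole if a number of a shift passes 0.0625 or a number of a turn 0.188, either way. A call with a gripper value outside its range is refused whole. The fingers move at their own pace and stop on an object; "grip_force" is the grip in N (left out, the last holds). Time passes only in rows, so rows that do not move let the fingers close. It gives the time, the measured TCP pose, the force, the opening and the grip force at its end, in the units of the state.
- env.observe(): the state, without advancing time (a new reading comes with each control period).
- viewer.get_image(name): name is "scene" or "top" or "wrist"; returns (picture, depth): 384x512x3 uint8, red, green, blue; 384x512 float32, m along the optical axis (not along the pixel's ray), 0 where there is no reading.
- viewer.calibration(name): a dict with "fx", "fy", "cx", "cy" (pixels), "R" (3x3) and "t" (3): a world point X has camera coordinates R X + t. Camera axes: x right, y down, z forward; pixel columns grow to the right and rows downward; lengths in m; the calibration is good to about 2 mm. A picture is of the moment at which its call begins: read the wrist's pose just before it. calibration takes no time and is no camera call; for the wrist camera it gives the pose at the moment of the call.
- env.close_job(): hands the job in; it is judged then, once.
Trained networks look in the newest picture that a camera, given by its name, has taken for a name from the list of things; names that differ only in an ending like _2 or _b are one class to them, and where a whole thing is asked for, a point or a joint stands for the part that bears it (a point fixed in the world has none). Each returns a list of dicts, best first, with "conf" (0 to 1); they miss things now and then, are a little off and sometimes report something else, mostly with a low value. They report only what shows in the picture. A call takes as long as a camera call. They do not tell look-alikes from the thing itself.
- recognise(camera, name): "extent" ([centre column, centre row, width, height] in pixels, round what is visible of it).
- pinpoint(camera, name): "pixel" ([column, row] in pixels: a listed point, or the origin of a listed thing).
The state is a dict: "time_s": time; "q": joint angles; "qvel": joint speeds; "joint_efforts": joint torques, N m; "position": TCP position; "tool_rot": TCP orientation; "ft_force": force on the tool from outside, world axes, zero at the start; "wrist_torque": the same for the moment, N m; "grip_width": finger opening in m; "gripper_force": force on a finger pad.
Only numpy, scipy, OpenCV 4.12 (cv2) and the standard library are available. Lean on these libraries where they do the work, as an engineer would, in place of code of your own. Each camera call takes 0.05 s, during which the arm holds its last target. There are 200 camera calls.

## Working session

There is one attempt and no reset: what is moved stays moved. The work goes in short steps, Python scripts to look and compute and a tool call to move; the robot and the scene stay as the last step left them, time stands still between calls to the robot, and variables do not carry over. Pictures are saved under pics/ and viewed, at most 10 in all, crops included, and the job is handed in when it is done.

Besides the shell and the picture viewer there is one more tool, called as name(argument=value, ...), one argument or row to a line, values as JSON. move_arm: Moves the arm, as the interface text tells. Its arguments: {"type":"object","properties":{"plan":{"type":"string"},"grip_force":{"type":"number"}},"required":["plan"]}

```bash
mkdir -p pics; ls
cat > h.py <<'E'
import numpy as np, cv2
from rig import env, viewer, recognise, pinpoint
def shot(n,f=None):
    im,d=viewer.get_image(n)
    if f: cv2.imwrite('pics/'+f,im[:,:,::-1]); np.save('pics/'+f+'.npy',d)
    return im,d
def cloud(d,c):
    v,u=np.mgrid[:d.shape[0],:d.shape[1]]
    P=np.stack([(u-c['cx'])/c['fx']*d,(v-c['cy'])/c['fy']*d,d],-1)
    return (P-np.array(c['t']))@np.array(c['R'])
E
python3 - <<'E'
from h import *
s=env.observe(); print(s['time_s'],s['position'],np.round(s['tool_rot'],3))
A=[]
for n in('scene','top'):
    im,d=shot(n,n+'0.png'); P=cloud(d,viewer.calibration(n)); A.append(im)
    for k in('standard','tray','grip','ball','button','stand','cup','knife'):
        if k in('grip',): 
            for r in pinpoint(n,k)[:3]:
                u,v=np.int32(np.round(r['pixel'])); print(n,k,r,np.round(P[v,u],3))
        else:
            for r in recognise(n,k)[:3]:
                u,v=np.int32(np.round(r['extent'][:2])); print(n,k,np.round(r['conf'],2),np.round(r['extent']),np.round(P[min(v,383),min(u,511)],3))
E
```

```text
pics
0.0 [ 0.17599656 -0.52078953  0.23071571] [[ 0.947  0.32  -0.   ]
 [ 0.32  -0.947  0.001]
 [ 0.    -0.001 -1.   ]]
scene standard 0.74 [270. 203.  38.  25.] [0.629 0.042 0.055]
scene tray 0.87 [152. 212.  35.  32.] [ 0.299 -0.252  0.005]
scene tray 0.86 [182. 250.  50.  41.] [ 0.525 -0.3    0.012]
scene tray 0.75 [194. 197.  34.  32.] [ 0.356 -0.092  0.006]
scene grip {'pixel': [173.3, 235.7], 'conf': 0.96} [ 0.455 -0.28   0.013]
scene grip {'pixel': [148.8, 204.4], 'conf': 0.84} [ 0.311 -0.263  0.063]
scene grip {'pixel': [190.8, 189.4], 'conf': 0.65} [ 0.37  -0.112  0.071]
scene ball 0.59 [181. 240.  10.  10.] [ 0.503 -0.283  0.032]
scene button 0.55 [175. 259.  13.   9.] [ 0.538 -0.341  0.013]
scene stand 0.67 [294. 180. 125. 123.] [0.582 0.26  0.001]
scene cup 0.65 [106. 236.  21.  29.] [ 0.286 -0.438  0.017]
scene knife 0.61 [236. 172.  33.  24.] [0.37  0.133 0.003]
scene knife 0.2 [270. 202.  38.  25.] [0.622 0.05  0.051]
top standard 0.68 [255. 172.  16.  45.] [0.609 0.058 0.061]
top standard 0.19 [364. 203.  57.  55.] [ 0.514 -0.304  0.009]
top standard 0.16 [384. 148.  24.  24.] [ 0.684 -0.355  0.087]
top tray 0.96 [349. 266.  23.  28.] [ 0.307 -0.251  0.008]
top tray 0.86 [363. 203.  56.  48.] [ 0.513 -0.299  0.016]
top tray 0.75 [304. 246.  34.  28.] [ 0.371 -0.104  0.012]
top grip {'pixel': [370.3, 201.0], 'conf': 0.83} [ 0.511 -0.3    0.111]
top grip {'pixel': [304.7, 244.0], 'conf': 0.66} [ 0.378 -0.101  0.078]
top grip {'pixel': [352.1, 265.0], 'conf': 0.59} [ 0.31  -0.262  0.003]
top ball 0.44 [355. 209.  14.  12.] [ 0.492 -0.268  0.04 ]
top stand 0.59 [216. 157. 137. 113.] [0.668 0.19  0.004]
top cup 0.58 [411. 265.  29.  26.] [ 0.311 -0.455  0.004]
top knife 0.61 [225. 248.  23.  52.] [0.364 0.156 0.008]
```

Run:
```python
import cv2,numpy as np
a=cv2.imread('pics/top0.png')[90:300,110:440]; b=cv2.imread('pics/scene0.png')[120:290,80:390]
a=cv2.resize(a,(660,420)); cv2.imwrite('pics/a.png',a); cv2.imwrite('pics/b.png',cv2.resize(b,None,fx=2.4,fy=2.4,interpolation=cv2.INTER_CUBIC))
```

```text
(no output)
```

View pics/a.png

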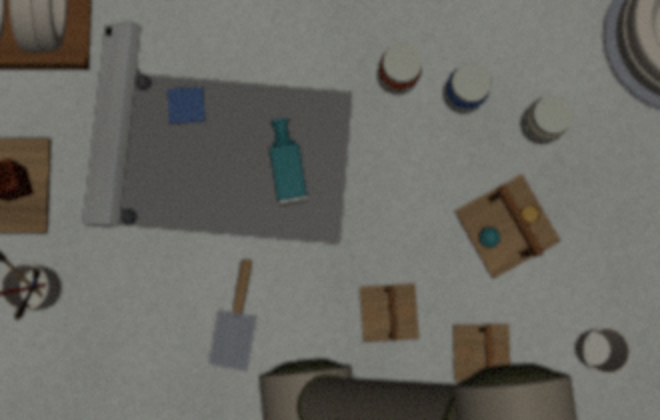

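View pics/b.png

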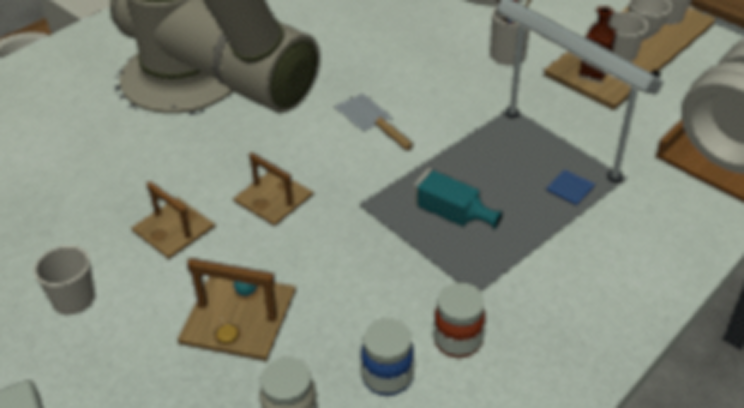

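Candidates for the tray, in top-image pixels:
- (364,203): the largest, with the ball and button. I choose this one.
- (304,246) and (349,266): small empty trays.

The standard is the only blue-green bottle, at (255,172), with its neck pointing +x. The brown bottle2 stands on the ware board. The ball is in the tray's left-near pocket and the button in the other. Next I'll measure the poses.

Run:
```python
from h import *
def rect(Q,n):
    r=cv2.minAreaRect((Q[:,:2]*1000).astype(np.float32)); print(n,len(Q),np.round(r[0],1),np.round(r[1],1),round(r[2],1),'zmed',np.median(Q[:,2]).round(4), 'max',Q[:,2].max().round(4))
for n in('top','scene'):
    im=cv2.imread(f'pics/{n}0.png'); d=np.load(f'pics/{n}0.png.npy'); P=cloud(d,viewer.calibration(n))
    hsv=cv2.cvtColor(im,cv2.COLOR_BGR2HSV); H,S,V=[hsv[...,i].astype(int) for i in range(3)]
    x,y,z=P[...,0],P[...,1],P[...,2]
    m=(d>0)&(H>82)&(H<100)&(S>110)&(x>.5)&(x<.75)&(y>-.05)&(y<.15)&(z>.012)
    Q=P[m]; rect(Q,n+' bottle')
    c=Q[:,:2].mean(0); w,v=np.linalg.eigh(np.cov(Q[:,:2].T)); a=v[:,1]*np.sign(v[0,1]); t=(Q[:,:2]-c)@a; s=(Q[:,:2]-c)@[-a[1],a[0]]
    print(' axis',a.round(3),np.degrees(np.arctan2(a[1],a[0])).round(1),'c',c.round(4),'t',np.percentile(t,[1,99]).round(4))
    for lo in np.arange(-.08,.09,.02):
        k=(t>lo)&(t<lo+.02)
        if k.sum()>4: print('  t',lo.round(2),'s',np.percentile(s[k],[3,97]).round(4),'z',np.percentile(Q[k,2],95).round(4))
    T=(d>0)&(abs(x-.51)<.12)&(abs(y+.30)<.12)
    rect(P[T&(z>.092)&(z<.118)],n+' bar'); rect(P[T&(z>.006)&(z<.018)&(S>60)],n+' board')
    rect(P[T&(H>80)&(H<105)&(S>90)&(z>.012)&(z<.06)],n+' ball')
    g=(d>0)&(z<.012)&(V<95)&(S<60)&(x>.4)&(x<.85)&(y>-.15)&(y<.35)
    g=cv2.morphologyEx(g.astype(np.uint8),cv2.MORPH_OPEN,np.ones((5,5)))>0; rect(P[g],n+' plate')
    print(n,'bare bench z',np.median(z[(abs(x-.45)<.02)&(abs(y+.05)<.04)]).round(4))
```

```text
top bottle 414 [621.8  66.1] [128.6  43.4] 9.0 zmed 0.0532 max 0.0622
 axis [0.986 0.165] 9.5 c [0.6121 0.0649] t [-0.053   0.0718]
  t -0.06 s [-0.0195  0.0197] z 0.0591
  t -0.04 s [-0.0198  0.02  ] z 0.06
  t -0.02 s [-0.0202  0.02  ] z 0.0603
  t 0.0 s [-0.0201  0.0201] z 0.0589
  t 0.02 s [-0.0188  0.0184] z 0.0572
  t 0.04 s [-0.0082  0.0092] z 0.0452
  t 0.06 s [-0.0083  0.0093] z 0.0457
top bar 204 [ 516.4 -301.2] [121.8  16. ] 28.6 zmed 0.1056 max 0.1161
top board 1026 [ 515.6 -301.5] [126.4 130.9] 29.1 zmed 0.012 max 0.018
top ball 58 [ 494.5 -265.5] [24.9 25.8] 74.0 zmed 0.0411 max 0.0504
top plate 6948 [630.2 150.4] [368.7 259.4] 85.2 zmed 0.0041 max 0.012
top bare bench z 0.0001
scene bottle 413 [624.4  57.4] [130.8  48.1] 6.3 zmed 0.0457 max 0.0609
 axis [0.977 0.214] 12.3 c [0.6167 0.0503] t [-0.055   0.0738]
  t -0.06 s [-0.0116  0.0297] z 0.0547
  t -0.04 s [-0.0134  0.0299] z 0.0542
  t -0.02 s [-0.0137  0.0276] z 0.0552
  t 0.0 s [-0.0161  0.0248] z 0.0557
  t 0.02 s [-0.0138  0.0234] z 0.0562
  t 0.04 s [-0.0042  0.0111] z 0.0426
  t 0.06 s [-0.0042  0.0097] z 0.0437
scene bar 212 [ 516.3 -306.3] [123.3  17. ] 27.3 zmed 0.104 max 0.1106
scene board 940 [ 517.  -306.5] [130.2 130.1] 28.7 zmed 0.0112 max 0.0178
scene ball 28 [ 501.3 -281.8] [26.4 11.1] 25.4 zmed 0.0316 max 0.0412
scene plate 3131 [631.9 144.3] [363.7 252.6] 85.3 zmed 0.0029 max 0.012
scene bare bench z -0.0008
```

move_arm(
  plan="0.0504 -0.0344 0 0 0 0 0.0854;0.0504 -0.0344 0 0 0 0 0.0854;0.0504 -0.0344 0 0 0 0 0.0854;0.0504 -0.0344 0 0 0 0 0.0854;0.0504 -0.0344 0 0 0 0 0.0854;0.0504 -0.0344 0 0 0 0 0.0854;0.0504 -0.0344 0 0 0 0 0.0854;0.0504 -0.0344 0 0 0 0 0.0854;0.0504 -0.0344 0 0 0 0 0.0854;0.0504 -0.0344 0 0 0 0 0.0854;0.0504 -0.0344 0 0 0 0 0.0854;0.0504 -0.0344 0 0 0 0.162 0.0854",
  grip_force=80,
)

```text
time_s: 2.4
position: [0.6179, 0.0654, 0.2314]
tool_rot: [[0.987, 0.16, 0.0], [0.16, -0.987, -0.0], [0.0, 0.0, -1.0]]
ft_force: [0.2, -1.1, 0.1]
grip_width: 0.0852
gripper_force: 0.0
```

Run:
```python
from h import *
s=env.observe(); print(np.round(s['q'],2),s['position'])
c=viewer.calibration('wrist'); im,d=shot('wrist','w1.png'); P=cloud(d,c); print('cam',(-np.array(c['R']).T@np.array(c['t'])).round(3))
hsv=cv2.cvtColor(im,cv2.COLOR_RGB2HSV).astype(int); z=P[...,2]
m=(d>0)&(hsv[...,0]>80)&(hsv[...,0]<102)&(hsv[...,1]>90)&(z>.044)&(z<.066); Q=P[m]
r=cv2.minAreaRect((Q[:,:2]*1000).astype(np.float32)); print(len(Q),r,np.median(Q[:,2]))
m2=(d>0)&(hsv[...,0]>80)&(hsv[...,0]<102)&(hsv[...,1]>90)&(z>.012);Q=P[m2]; print(cv2.minAreaRect((Q[:,:2]*1000).astype(np.float32)))
```

```text
[-4.850e+00  2.914e+01  6.207e+01 -1.000e-02  8.878e+01  7.596e+01] [0.61790876 0.06542101 0.23140158]
cam [0.699 0.08  0.375]
3627 ((542.3771362304688, -68.53022766113281), (406.0984802246094, 122.03640747070312), 61.184574127197266) 0.05450079313988109
((549.3184814453125, -64.7310791015625), (426.5479431152344, 127.36689758300781), 61.905609130859375)
```

View pics/w1.png

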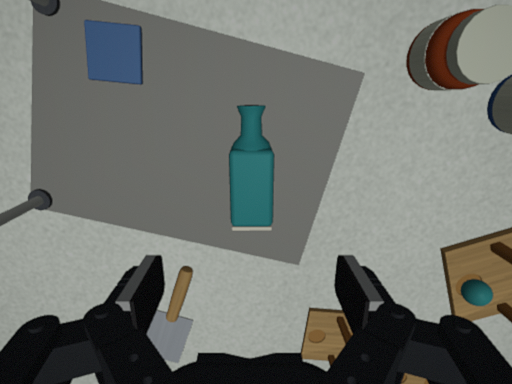

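The wrist image shows the bottle at cols 230–273, rows 105–230 (foot at row 230), aligned with the tool axis. The large tray with the ball is at lower right, around (478,292).

Run:
```python
from h import *
c=viewer.calibration('wrist'); im=cv2.imread('pics/w1.png'); d=np.load('pics/w1.png.npy'); P=cloud(d,c)
hsv=cv2.cvtColor(im,cv2.COLOR_BGR2HSV).astype(int); z=P[...,2]
w=np.zeros(z.shape,bool); w[95:240,215:290]=1
for lo,hi in((.048,.062),(.012,.07)):
    m=w&(d>0)&(z>lo)&(z<hi)&(hsv[...,0]>80)&(hsv[...,0]<102)&(hsv[...,1]>80); Q=P[m]
    print(len(Q),cv2.minAreaRect((Q[:,:2]*1000).astype(np.float32)),np.median(Q[:,2]))
# any foot (pale) incl.
m=w&(d>0)&(z>.012); print(cv2.minAreaRect((P[m][:,:2]*1000).astype(np.float32)))
# Kinematic fit
q=np.radians([[-83.669,21.807,74.336],[-4.85,29.14,62.07]]); p=np.array([[.17599656,-.52078953,.23071571],[.6179,.0654,.2314]])
for a,b in zip(q,p):
    r=[np.cos(a[0])*b[0]+np.sin(a[0])*b[1],-np.sin(a[0])*b[0]+np.cos(a[0])*b[1]]; print('inplane',np.round(r,4),b[2])
```

```text
3361 ((604.8175048828125, 68.160888671875), (95.78982543945312, 48.66917419433594), 9.059832572937012) 0.05355251650855276
4352 ((623.6806640625, 71.16969299316406), (133.9929656982422, 48.67112350463867), 9.059832572937012) 0.0532068185487402
((621.7114868164062, 70.3613510131836), (140.71946716308594, 50.0186767578125), 9.040661811828613)
inplane [0.537  0.1175] 0.23071571
inplane [0.6102 0.1174] 0.2314
```

move_arm(
  plan="0 0 0 0 -0.175 0 0.0854;0 0 0 0 -0.175 0 0.0854;0 0 0 0 -0.175 0 0.0854;0 0 0 0 -0.175 0 0.0854;0 0 0 0 0 0 0.0854",
)

```text
time_s: 3.08
position: [0.6177, 0.0636, 0.2272]
tool_rot: [[0.752, 0.163, -0.639], [0.125, -0.987, -0.105], [-0.648, -0.001, -0.762]]
ft_force: [1.4, 0.0, 0.0]
grip_width: 0.0851
gripper_force: 0.0
```

```bash
python3 -c "
from h import *
s=env.observe(); print(s['time_s'],np.round(s['q'],3),np.round(s['position'],4),np.round(s['tool_rot'],3))"
```

```text
3.075 [ -1.971  50.767  30.15  -11.006 138.357  72.967] [0.6177 0.0636 0.2272] [[ 0.752  0.163 -0.639]
 [ 0.125 -0.987 -0.105]
 [-0.648 -0.001 -0.762]]
```

```bash
cat > kin.py <<'E'
import numpy as np
from scipy.optimize import least_squares
D=[([-83.669,21.807,74.336,0,83.858,-12.336],[.17599656,-.52078953,.23071571]),
([-4.85,29.14,62.07,-.01,88.78,75.96],[.61791,.06542,.2314]),
([-1.971,50.767,30.15,-11.006,138.357,72.967],[.6177,.0636,.2272])]
def R(ax,t):
    c,s=np.cos(t),np.sin(t)
    return np.array([[c,0,s],[0,1,0],[-s,0,c]]) if ax=='y' else np.array([[c,-s,0],[s,c,0],[0,0,1]])
def fk(q,k,s4=1,s6=1):
    a1,h,L2,L3,e,lat,L6=k; q=np.radians(q)
    T=R('z',q[0]); p=T@[a1,lat,h]; T=T@R('y',q[1]); p=p+T@[0,0,L2]; T=T@R('y',q[2]); p=p+T@[e,0,L3]
    T=T@R('z',s4*q[3])@R('y',q[4])@R('z',s6*q[5]); return p+T@[0,0,L6],T
def fit(D=D):
    f=lambda k,s:np.concatenate([fk(q,k,s)[0]-p for q,p in D]+[.01*(k-[0,.36,.45,.4,.05,.1175,.25])*.1])
    best=min((least_squares(f,[0,.3,.5,.4,.05,.1175,.25],args=(s,)) for s in(1,-1)),key=lambda r:r.cost)
    s=[1,-1][0 if np.allclose(best.fun,f(best.x,1)) else 1]
    return best.x,s,best.fun
if __name__=='__main__':
    k,s,f=fit(); print(k.round(4),s,f.round(4))
    for q,_ in D: print(fk(q,k,s)[1].round(3))
E
python3 kin.py
```

```text
[-0.0189  0.1094  0.5477  0.3642  0.0903  0.1175  0.2585] 1 [ 0.     -0.      0.     -0.      0.0001 -0.      0.     -0.0001  0.
 -0.     -0.0003  0.0001 -0.      0.      0.      0.    ]
[[-0.32   0.947 -0.   ]
 [ 0.947  0.32   0.   ]
 [ 0.     0.    -1.   ]]
[[-0.16   0.987  0.   ]
 [ 0.987  0.16  -0.   ]
 [-0.     0.    -1.   ]]
[[-0.163  0.752 -0.639]
 [ 0.987  0.125 -0.105]
 [ 0.001 -0.648 -0.762]]
```

```bash
cat > ik.py <<'E'
from kin import *
k,s,_=fit(); LO=np.radians([-178,-50.5,12.8,-81,10.2,-165]); HI=np.radians([178,133,142,261,163,165])
def fkt(q):
    p,T=fk(np.degrees(q),k,s); return p,np.stack([T[:,1],-T[:,0],T[:,2]],1)
def ik(p,T,q0):
    g=lambda q:np.concatenate([(fkt(q)[0]-p)*5,(fkt(q)[1]-T).ravel(),1e-5*(q-q0)])
    r=least_squares(g,np.clip(q0,LO+1e-3,HI-1e-3),bounds=(LO,HI)); return r.x,r.cost<1e-6
def toolR(yaw,pitch): # pitch deg: 0 down, + points forward along yaw
    y,t=np.radians([yaw,pitch]); a=np.array([np.cos(y),np.sin(y),0]); u=np.array([0,0,1.])
    z=-u*np.cos(t)+a*np.sin(t); x=a*np.cos(t)+u*np.sin(t); return np.stack([x,np.cross(z,x),z],1)
E
python3 - <<'E'
from ik import *
q0=np.radians(D[2][0]); off=.019
G0=np.array([.6168,.0696,.029])
for de in(0,15,30,40,50,60):
  T=toolR(9.04,-de); q,ok=ik(G0+off*T[:,2],T,q0); print('grasp',de,ok,np.degrees(q).round(1))
  for yawE in(9,30,60,-30):
   for x in(.52,.56,.6,.64):
    qq=q; oks=[]
    for i in range(1,13):
      f=i/12; T=toolR(9.04+(yawE-9.04)*f,-de+90*f); G=np.array([.6168+(x-.6168)*f,.0696,.029+.045*f+.1*np.sin(np.pi*f)])
      qq,o=ik(G+off*T[:,2],T,qq); oks.append(o)
    if all(oks[-1:]): print('  rel yaw',yawE,x,sum(oks),np.degrees(qq).round(1))
E
```

```text
grasp 0 True [-4.5 40.5 79.  -0.  60.6 76.5]
  rel yaw 9 0.52 12 [-17.9  57.9 137.7 152.3 103.9 -97.2]
  rel yaw 9 0.56 12 [-15.5  54.4 130.9 155.4  94.8 -92.2]
  rel yaw 9 0.6 12 [-13.7  52.5 124.4 157.2  87.1 -88.8]
  rel yaw 9 0.64 12 [-12.3  51.8 118.  158.4  80.5 -86.2]
  rel yaw 30 0.52 12 [-30.9  55.  132.3 118.9  93.5 -96.4]
  rel yaw 30 0.56 12 [-27.4  52.8 125.8 122.6  89.2 -88.8]
  rel yaw 30 0.6 12 [-24.6  51.9 119.4 125.1  85.  -82.9]
  rel yaw 30 0.64 12 [-22.3  51.7 113.1 126.7  80.7 -77.8]
  rel yaw 60 0.52 12 [-35.1  51.7 115.   85.   91.2 -76.7]
  rel yaw 60 0.56 12 [-32.1  51.9 109.   88.   90.7 -70.9]
  rel yaw 60 0.6 12 [-29.6  52.5 102.8  90.4  89.8 -65.4]
  rel yaw 60 0.64 12 [-27.4  53.6  96.5  92.2  88.7 -60.1]
grasp 15 True [-3.2 46.  67.7 -3.2 80.9 78.6]
  rel yaw 9 0.52 12 [-17.1  44.8 136.4 154.1  76.1 -90.6]
  rel yaw 9 0.56 12 [-14.9  43.2 129.7 155.1  68.5 -86.9]
  rel yaw 9 0.6 12 [-13.2  42.8 123.2 155.6  62.1 -84. ]
  rel yaw 9 0.64 12 [-11.9  43.1 116.8 155.6  56.5 -81.6]
  rel yaw 30 0.52 12 [-29.5  43.5 131.4 119.2  72.4 -85.3]
  rel yaw 30 0.56 
[... 2937 characters left out ...]
w 30 0.52 12 [-15.1  24.9 111.2  45.6  29.7   7.5]
  rel yaw 30 0.56 12 [-13.7  27.6 105.1  41.5  31.4  13.4]
  rel yaw 30 0.6 12 [-12.6  30.3  99.   37.8  33.5  18.6]
  rel yaw 30 0.64 12 [-11.6  33.2  92.6  34.5  35.9  23.3]
  rel yaw 60 0.52 12 [-19.   27.9 104.4  40.4  49.2 -16.5]
  rel yaw 60 0.56 12 [-17.5  30.7  98.2  38.9  51.1 -12.5]
  rel yaw 60 0.6 12 [-16.2  33.5  91.9  37.3  53.2  -8.7]
  rel yaw 60 0.64 12 [-15.   36.5  85.2  35.8  55.6  -5.1]
  rel yaw -30 0.52 12 [  1.6  26.2 108.2 -39.3  24.5 154.8]
  rel yaw -30 0.56 12 [  1.5  28.8 102.4 -35.2  26.9 150.1]
  rel yaw -30 0.6 12 [  1.4  31.5  96.4 -31.7  29.7 146.1]
  rel yaw -30 0.64 12 [  1.3  34.3  90.2 -28.8  32.6 142.6]
```

```bash
cat > rows.py <<'E'
from ik import *
from scipy.spatial.transform import Rotation as Ro, Slerp
from rig import env
def rows(wps,g,p0=None,T0=None,show=True):
    """wps: list of (pos,T,n)"""
    if p0 is None:
        o=env.observe(); p0,T0=np.array(o['position']),np.array(o['tool_rot'])
    out=[]; dq=[]; q=np.radians(env.observe()['q'])
    for p1,T1,n in wps:
        S=Slerp([0,1],Ro.from_matrix([T0,T1])); pp,tt=p0,T0
        for i in range(1,n+1):
            p=p0+(p1-p0)*i/n; t=S(i/n).as_matrix()
            v=Ro.from_matrix(tt.T@t).as_rotvec(); d=tt.T@(p-pp); out.append(np.r_[d,v])
            qn,ok=ik(p,t,q); dq.append(np.abs(np.degrees(qn-q)).max()*8); q=qn
            if not ok: print('IK FAIL',i,p)
            pp,tt=p,t
        p0,T0=p1,T1
    if show: print(';'.join(' '.join(f'{x:.4g}' for x in np.round(r,4))+f' {g}' for r in out)); print('maxspeed',np.round(dq),'qend',np.degrees(q).round(1))
    return p0,T0
a=np.array([np.cos(np.radians(9.04)),np.sin(np.radians(9.04)),0]); FOOT=np.array([.5526,.0594,0])
def tcp(G,T): return G+.019*T[:,2]
E
python3 - <<'E'
from rows import *
T=toolR(9.04,-25); G=FOOT+.062*a+[0,0,.033]; g=tcp(G,T)
print(g); rows([(g-.10*T[:,2],T,4),(g,T,4)],.0854)
E
```

```text
[0.60589988 0.06788002 0.01578015]
0.0255 -0.0014 0.018 0.0006 0.067 0.0015 0.0854;0.0243 -0.0015 0.0196 0.0006 0.067 0.0015 0.0854;0.0229 -0.0015 0.0212 0.0006 0.067 0.0015 0.0854;0.0214 -0.0015 0.0227 0.0006 0.067 0.0015 0.0854;0 0 0.025 0 -0 0 0.0854;0 0 0.025 0 0 0 0.0854;-0 -0 0.025 0 0 0 0.0854;0 0 0.025 0 0 0 0.0854
maxspeed [58. 58. 59. 59. 33. 31. 30. 29.] qend [-2.6 49.9 60.7 -4.9 94.  79.1]
```

move_arm(
  plan="0.0255 -0.0014 0.018 0.0006 0.067 0.0015 0.0854;0.0243 -0.0015 0.0196 0.0006 0.067 0.0015 0.0854;0.0229 -0.0015 0.0212 0.0006 0.067 0.0015 0.0854;0.0214 -0.0015 0.0227 0.0006 0.067 0.0015 0.0854;0 0 0 0 0 0 0.0854",
)

```text
time_s: 3.7
position: [0.6465, 0.0745, 0.1111]
tool_rot: [[0.898, 0.156, -0.412], [0.142, -0.988, -0.066], [-0.417, 0.001, -0.909]]
ft_force: [0.4, 0.3, 0.9]
grip_width: 0.0856
gripper_force: 0.0
```

Run:
```python
from rows import *
T=toolR(9.04,-25); G=FOOT+.062*a+[0,0,.033]; g=tcp(G,T)
print(env.observe()['position'],g-.10*T[:,2]); rows([(g,T,4)],.0854)
```

```text
[0.64646634 0.07454218 0.11113901] [0.64763677 0.07452037 0.10641093]
0.0006 0 0.026 0.0001 -0.0014 -0.0003 0.0854;0.0006 0 0.026 0.0001 -0.0014 -0.0003 0.0854;0.0007 0 0.026 0.0001 -0.0014 -0.0003 0.0854;0.0007 0 0.026 0.0001 -0.0014 -0.0003 0.0854
maxspeed [38. 31. 30. 29.] qend [-2.6 49.9 60.7 -4.9 94.  79.1]
```

move_arm(
  plan="0.0003 0 0.0255 0 0 0 0.0854;0.0003 0 0.0255 0 0 0 0.0854;0.0003 0 0.0255 0 0 0 0.0854;0.0003 0 0.0255 0 0 0 0.0854;0 0 0 0 0 0 0.0854",
)

```text
time_s: 4.32
position: [0.6059, 0.0677, 0.0183]
tool_rot: [[0.897, 0.156, -0.414], [0.142, -0.988, -0.066], [-0.419, 0.001, -0.908]]
ft_force: [-0.2, 0.2, 0.6]
grip_width: 0.0853
gripper_force: 0.0
```

Run:
```python
from rows import *
T=toolR(9.04,-25); G=FOOT+.062*a+[0,0,.033]; g=tcp(G,T)
o=env.observe(); print(o['position'],g,o['ft_force'])
```

```text
[0.60585418 0.06774923 0.01827244] [0.60589988 0.06788002 0.01578015] [-0.16989503  0.18951137  0.62855026]
```

move_arm(
  plan="0 0 0.002 0 0 0 0.04;0 0 0 0 0 0 0.04;0 0 0 0 0 0 0.03;0 0 0 0 0 0 0.03;0 0 0 0 0 0 0.03;0 0 0 0 0 0 0.03",
  grip_force=80,
)

```text
time_s: 5.08
position: [0.6068, 0.0674, 0.0174]
tool_rot: [[0.899, 0.157, -0.41], [0.142, -0.988, -0.067], [-0.415, 0.003, -0.91]]
ft_force: [2.4, -0.9, 6.8]
grip_width: 0.0495
gripper_force: 83.5
```

Run:
```python
from rows import *
o=env.observe(); print(o['position'],o['grip_width'],o['ft_force'])
p=np.array(o['position']); T0=np.array(o['tool_rot'])
G=p-.019*T0[:,2]; print('G',G)
up=np.array([0,0,1.])
# waypoints: lift 60mm, then rotate via wps to pitch 65 yaw 30
F=np.array([.55,.085,.004])
s=(G-FOOT)@a
Tf=toolR(30,65); bup=up; 
# bottle frame rel to tool: grasp point vs axis
h=G[2]-.029  # grasp offset from axis, along world up now -> after +90deg pitch: -forward
fw=np.array([np.cos(np.radians(30)),np.sin(np.radians(30)),0])
Gf=F+up*s-fw*h; print('s',s,'h',h,'Gf',Gf)
W=[(p+up*.06,T0,2)]
Gm0=G+up*.06
N=12
for f in (1/3,2/3,1):
    T=toolR(9.04+(30-9.04)*f,-25+90*f); g=Gm0+(Gf+up*.06-Gm0)*f+up*.02*np.sin(np.pi*f); W.append((tcp(g,T),T,4))
rows(W,.03)
```

```text
[0.60677978 0.06744574 0.01743524] 0.04945245698872417 [ 2.4327561  -0.87658587  6.80611733]
G [0.61456379 0.06872594 0.03472021]
s 0.06265946375917533 h 0.005720212280653555 Gf [0.54504615 0.08213989 0.06665946]
-0.0125 0.0001 -0.0273 -0 0 -0 0.03;-0.0125 0.0001 -0.0273 0 0 0 0.03;-0.0056 -0.0021 -0.0047 -0.0046 0.1287 -0.0306 0.03;-0.0049 -0.0022 -0.0054 -0.0046 0.1287 -0.0306 0.03;-0.0041 -0.0023 -0.006 -0.0046 0.1287 -0.0306 0.03;-0.0032 -0.0024 -0.0064 -0.0046 0.1287 -0.0306 0.03;-0.0027 -0.003 -0.0037 0.0105 0.1307 -0.029 0.03;-0.0021 -0.0031 -0.004 0.0105 0.1307 -0.029 0.03;-0.0014 -0.0032 -0.0042 0.0105 0.1307 -0.029 0.03;-0.0008 -0.0033 -0.0043 0.0105 0.1307 -0.029 0.03;-0.0026 -0.0038 -0.0021 0.0236 0.1307 -0.0198 0.03;-0.0023 -0.0039 -0.0023 0.0236 0.1307 -0.0198 0.03;-0.0019 -0.004 -0.0025 0.0236 0.1307 -0.0198 0.03;-0.0014 -0.0041 -0.0026 0.0236 0.1307 -0.0198 0.03
maxspeed [ 25.  26.  72.  73.  74.  74.  75.  73.  98. 149. 206. 201. 152. 109.] qend [-23.4  28.5 122.8 110.5  50.9 -60.2]
```

move_arm(
  plan="-0.0125 0 -0.0273 0 0 0 0.03;-0.0125 0 -0.0273 0 0 0 0.03;-0.0056 -0.0021 -0.0047 -0.0046 0.1287 -0.0306 0.03;-0.0049 -0.0022 -0.0054 -0.0046 0.1287 -0.0306 0.03;-0.0041 -0.0023 -0.006 -0.0046 0.1287 -0.0306 0.03;-0.0032 -0.0024 -0.0064 -0.0046 0.1287 -0.0306 0.03;0 0 0 0 0 0 0.03",
)

```text
time_s: 5.95
position: [0.5907, 0.0741, 0.1031]
tool_rot: [[0.958, 0.276, 0.079], [0.275, -0.961, 0.025], [0.083, -0.002, -0.997]]
ft_force: [0.7, -1.4, -2.4]
grip_width: 0.0491
gripper_force: 83.2
```

```bash
cat > rel.py <<'E'
from rows import *
import sys
up=np.array([0,0,1.]); F=np.array([.55,.085,.004]); fw=np.array([np.cos(np.radians(30)),np.sin(np.radians(30)),0])
Gf=F+up*.0627-fw*.0057
def go(hz,pitches,ns):
    o=env.observe(); p=np.array(o['position']); T0=np.array(o['tool_rot']); G=p-.019*T0[:,2]
    print(p,o['grip_width'],T0.round(3).tolist(),o['time_s'])
    p0=np.degrees(np.arctan2(T0[2,0],-T0[2,2])); print('pitch',p0)
    xh=T0[:2,2] if p0>30 else T0[:2,0]; y0=np.degrees(np.arctan2(xh[1],xh[0])); print('yaw',y0)
    W=[]
    for P,n in zip(pitches,ns):
        f=(P-p0)/(pitches[-1]-p0); g=G+(Gf+up*hz-G)*f; T=toolR(y0+(30-y0)*f,P); W.append((tcp(g,T),T,n))
    rows(W,.03)
E
python3 -c "
from rel import *
go(.06,[20,35,50,65],[3,4,5,4])"
```

```text
[0.59073942 0.07407958 0.10306609] 0.04911734991469229 [[0.958, 0.276, 0.079], [0.275, -0.961, 0.025], [0.083, -0.002, -0.997]] 5.95
pitch 4.748936267649164
yaw 15.997284929437708
-0.0017 -0.0018 -0.0009 0.0037 0.0887 -0.0203 0.03;-0.0016 -0.0019 -0.001 0.0037 0.0887 -0.0203 0.03;-0.0014 -0.0019 -0.0012 0.0037 0.0887 -0.0203 0.03;-0.0009 -0.0016 -0.0013 0.007 0.0654 -0.0135 0.03;-0.0008 -0.0016 -0.0013 0.007 0.0654 -0.0135 0.03;-0.0007 -0.0016 -0.0014 0.007 0.0654 -0.0135 0.03;-0.0006 -0.0016 -0.0014 0.007 0.0654 -0.0135 0.03;-0.0004 -0.0014 -0.0014 0.0082 0.0523 -0.009 0.03;-0.0003 -0.0014 -0.0014 0.0082 0.0523 -0.009 0.03;-0.0002 -0.0015 -0.0014 0.0082 0.0523 -0.009 0.03;-0.0001 -0.0015 -0.0014 0.0082 0.0523 -0.009 0.03;-0.0001 -0.0015 -0.0014 0.0082 0.0523 -0.009 0.03;0 -0.002 -0.0021 0.0129 0.0654 -0.0082 0.03;0.0002 -0.002 -0.002 0.0129 0.0654 -0.0082 0.03;0.0003 -0.002 -0.002 0.0129 0.0654 -0.0082 0.03;0.0005 -0.002 -0.0019 0.0129 0.0654 -0.0082 0.03
maxspeed [50. 53. 52. 46. 58. 72. 88. 81. 86. 86. 82. 74. 78. 65. 54. 46.] qend [-23.4  28.5 122.8 110.5  50.9 -60.2]
```

move_arm(
  plan="-0.0017 -0.0018 -0.0009 0.0037 0.0887 -0.0203 0.03;-0.0016 -0.0019 -0.001 0.0037 0.0887 -0.0203 0.03;-0.0014 -0.0019 -0.0012 0.0037 0.0887 -0.0203 0.03;-0.0009 -0.0016 -0.0013 0.007 0.0654 -0.0135 0.03;-0.0008 -0.0016 -0.0013 0.007 0.0654 -0.0135 0.03;-0.0007 -0.0016 -0.0014 0.007 0.0654 -0.0135 0.03;-0.0006 -0.0016 -0.0014 0.007 0.0654 -0.0135 0.03;-0.0004 -0.0014 -0.0014 0.0082 0.0523 -0.009 0.03;-0.0003 -0.0014 -0.0014 0.0082 0.0523 -0.009 0.03;-0.0002 -0.0015 -0.0014 0.0082 0.0523 -0.009 0.03;-0.0001 -0.0015 -0.0014 0.0082 0.0523 -0.009 0.03;0 0 0 0 0 0 0.03",
)

```text
time_s: 7.45
position: [0.5728, 0.0856, 0.1112]
tool_rot: [[0.614, 0.436, 0.657], [0.296, -0.9, 0.321], [0.732, -0.003, -0.682]]
ft_force: [-0.5, 0.4, -2.0]
grip_width: 0.0495
gripper_force: 83.2
```

```bash
python3 -c "
from rel import *
go(.04,[50,65],[3,7])"
```

```text
[0.57279192 0.08564607 0.11119846] 0.04952460270097929 [[0.614, 0.436, 0.657], [0.296, -0.9, 0.321], [0.732, -0.003, -0.682]] 7.45
pitch 47.01679377771258
yaw 26.029172017273403
-0.0009 -0.0006 0.0001 0.0029 0.0173 -0.0038 0.03;-0.0009 -0.0006 0.0001 0.0029 0.0173 -0.0038 0.03;-0.0009 -0.0006 0.0001 0.0029 0.0173 -0.0038 0.03;-0.0018 -0.0012 0.0001 0.007 0.0374 -0.0044 0.03;-0.0018 -0.0012 0 0.007 0.0374 -0.0044 0.03;-0.0018 -0.0013 -0 0.007 0.0374 -0.0044 0.03;-0.0018 -0.0013 -0.0001 0.007 0.0374 -0.0044 0.03;-0.0018 -0.0013 -0.0001 0.007 0.0374 -0.0044 0.03;-0.0018 -0.0013 -0.0002 0.007 0.0374 -0.0044 0.03;-0.0018 -0.0013 -0.0003 0.007 0.0374 -0.0044 0.03
maxspeed [12. 28. 27. 52. 46. 42. 37. 34. 31. 28.] qend [-23.4  31.5 123.7 113.3  52.4 -64.8]
```

move_arm(
  plan="-0.0009 -0.0006 0 0.0029 0.0173 -0.0038 0.03;-0.0009 -0.0006 0 0.0029 0.0173 -0.0038 0.03;-0.0009 -0.0006 0 0.0029 0.0173 -0.0038 0.03;-0.0018 -0.0012 0 0.007 0.0374 -0.0044 0.03;-0.0018 -0.0012 0 0.007 0.0374 -0.0044 0.03;-0.0018 -0.0013 0 0.007 0.0374 -0.0044 0.03;-0.0018 -0.0013 0 0.007 0.0374 -0.0044 0.03;-0.0018 -0.0013 0 0.007 0.0374 -0.0044 0.03;-0.0018 -0.0013 0 0.007 0.0374 -0.0044 0.03;-0.0018 -0.0013 0 0.007 0.0374 -0.0044 0.03;0 0 0 0 0 0 0.03",
)

```text
time_s: 8.82
position: [0.56, 0.0911, 0.0987]
tool_rot: [[0.367, 0.5, 0.784], [0.212, -0.866, 0.454], [0.906, -0.0, -0.423]]
ft_force: [-0.6, -0.0, -3.1]
grip_width: 0.0492
gripper_force: 83.3
```

Run:
```python
from rel import *
go(.012,[65],[4])
from h import *
for n in('scene','wrist'):
    im,d=shot(n,n+'2.png')
im=cv2.imread('pics/scene2.png')[100:270,170:410]; im2=cv2.imread('pics/wrist2.png')
a=cv2.resize(im,(480,340),interpolation=cv2.INTER_CUBIC); b=cv2.resize(im2,(320,240)); c=np.zeros((340,800,3),np.uint8); c[:,:480]=a; c[:240,480:]=b; cv2.imwrite('pics/c2.png',c)
```

```text
[0.56000622 0.0911146  0.09865791] 0.04920626566968598 [[0.367, 0.5, 0.784], [0.212, -0.866, 0.454], [0.906, -0.0, -0.423]] 8.825
pitch 64.96123724365717
yaw 30.041022999393725
-0.0064 0.0001 0.0029 -0.0002 0.0002 -0 0.03;-0.0064 0.0001 0.0029 -0.0002 0.0002 -0 0.03;-0.0064 0.0001 0.0029 -0.0002 0.0002 -0 0.03;-0.0064 0.0001 0.0029 -0.0002 0.0002 -0 0.03
maxspeed [17. 12. 12. 12.] qend [-23.4  35.9 124.7 116.9  54.6 -70.8]
```

View pics/c2.png

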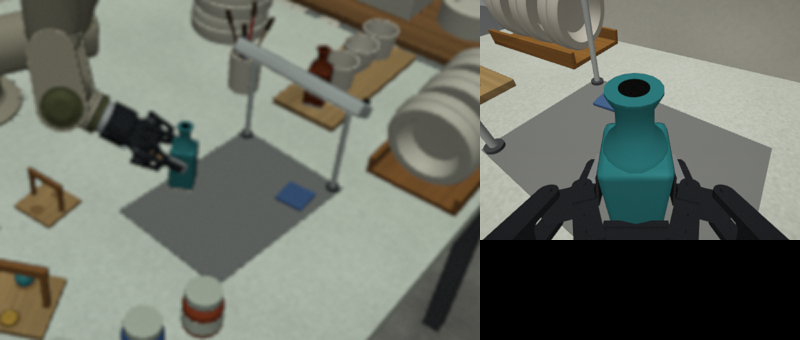

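The bottle is upright in the grip at crop (183,155), over the near part of the plate. Next I'll lower it.

move_arm(
  plan="-0.0082 0 0.0038 0 0 0 0.03;-0.0082 0 0.0038 0 0 0 0.03;-0.0082 0 0.0038 0 0 0 0.03;-0.0064 0 0.003 0 0 0 0.03;-0.0018 0 0.0008 0 0 0 0.03;0 0 0 0 0 0 0.03;0 0 0 0 0 0 0.03",
)

```text
time_s: 9.8
position: [0.5593, 0.0909, 0.0633]
tool_rot: [[0.365, 0.499, 0.786], [0.212, -0.866, 0.452], [0.906, 0.002, -0.422]]
ft_force: [-0.1, -0.4, 0.0]
grip_width: 0.0494
gripper_force: 83.5
```

move_arm(
  plan="-0.0009 0 0.0004 0 0 0 0.03;-0.0009 0 0.0004 0 0 0 0.03;0 0 0 0 0 0 0.03;0 0 0 0 0 0 0.03",
)

```text
time_s: 10.3
position: [0.5593, 0.0909, 0.0632]
tool_rot: [[0.362, 0.498, 0.788], [0.21, -0.867, 0.452], [0.908, 0.002, -0.418]]
ft_force: [-9.9, -6.2, 18.1]
grip_width: 0.0491
gripper_force: 85.5
```

move_arm(
  plan="0.0009 0 -0.0004 0 0 0 0.049;0 0 0 0 0 0 0.054;0 0 0 0 0 0 0.06;0 0 0 0 0 0 0.07;0 0 0 0 0 0 0.0854;0 0 0 0 0 0 0.0854;0 0 0 0 0 0 0.0854;0 0 0 0 0 0 0.0854",
)

```text
time_s: 11.3
position: [0.5592, 0.0909, 0.0621]
tool_rot: [[0.366, 0.499, 0.786], [0.212, -0.867, 0.452], [0.906, 0.002, -0.423]]
ft_force: [-0.1, -0.2, 0.3]
grip_width: 0.0856
gripper_force: 0.0
```

move_arm(
  plan="0 0 -0.01 0 0 0 0.0854;0 0 -0.02 0 0 0 0.0854;0 0 -0.03 0 0 0 0.0854;0 0 -0.04 0 0 0 0.0854;0 0 -0.04 0 0 0 0.0854;0 0 -0.02 0 0 0 0.0854;0 0 0 0 0 0 0.0854",
)

```text
time_s: 12.18
position: [0.4332, 0.0176, 0.1302]
tool_rot: [[0.366, 0.496, 0.787], [0.212, -0.868, 0.449], [0.906, 0.003, -0.423]]
ft_force: [-0.2, 0.5, -0.1]
grip_width: 0.0853
gripper_force: 0.0
```

Run:
```python
from h import *
o=env.observe(); print(o['time_s'],np.round(o['q'],1),np.round(o['position'],4))
for n in('scene','wrist'):
    im,d=shot(n,n+'3.png'); c=viewer.calibration(n); P=cloud(d,c); z=P[...,2]
    hsv=cv2.cvtColor(im,cv2.COLOR_RGB2HSV).astype(int)
    m=(d>0)&(hsv[...,0]>80)&(hsv[...,0]<102)&(hsv[...,1]>80)&(abs(P[...,0]-.56)<.08)&(abs(P[...,1]-.09)<.08)
    for lo,hi in((.015,.05),(.05,.092),(.13,.15)):
        k=m&(z>lo)&(z<hi); print(n,lo,k.sum(),[np.round(v,3) for v in cv2.minAreaRect((P[k][:,:2]*1000).astype(np.float32))] if k.sum()>5 else '',)
    print('top',z[m].max())
a=cv2.resize(cv2.imread('pics/scene3.png')[100:270,170:410],(480,340)); b=cv2.resize(cv2.imread('pics/wrist3.png'),(320,240)); c=np.zeros((340,800,3),np.uint8); c[:,:480]=a; c[:240,480:]=b; cv2.imwrite('pics/c3.png',c)
```

```text
12.175 [-51.   28.3 140.6  94.   63.7 -77.9] [0.4332 0.0176 0.1302]
scene 0.015 79 [array([561.58,  64.25]), array([46.899, 12.691]), np.float64(29.423)]
scene 0.05 106 [array([564.614,  74.196]), array([56.892, 33.094]), np.float64(69.617)]
scene 0.13 32 [array([551.623,  80.827]), array([21.453, 20.41 ]), np.float64(63.052)]
top 0.1461396239867581
wrist 0.015 1036 [array([528.097,  74.122]), array([ 6.542, 48.496]), np.float64(26.259)]
wrist 0.05 1635 [array([527.854,  73.985]), array([ 6.933, 48.632]), np.float64(26.672)]
wrist 0.13 778 [array([548.022,  84.496]), array([30.687, 30.445]), np.float64(8.97)]
top 0.1461565572891119
```

View pics/c3.png

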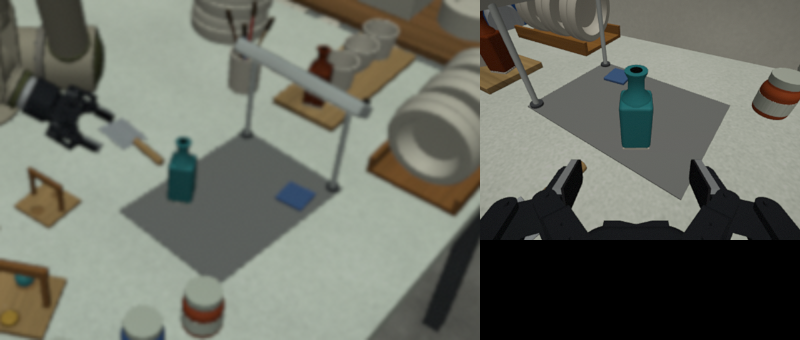

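The bottle stands upright alone at about (0.548, 0.0845), crop (183,170). Next I'll go up and over to the tray.

Run:
```python
from rows import *
for y in(30,60):
  print(y); o=env.observe(); p=np.array(o['position'])
  rows([(np.array([.43,-.03,.22]),toolR(y,55),4),(np.array([.45,-.12,.30]),toolR(y,35),6),(np.array([.48,-.22,.30]),toolR(y,15),6),(np.array([.50,-.30,.26]),toolR(28.6,0),6)],.0854)
```

```text
30
0.0175 0.0101 -0.0157 0.0007 -0.0436 0.0003 0.0854;0.0168 0.0101 -0.0165 0.0007 -0.0436 0.0003 0.0854;0.0161 0.0101 -0.0172 0.0007 -0.0436 0.0003 0.0854;0.0153 0.01 -0.0179 0.0007 -0.0436 0.0003 0.0854;0.0083 0.0147 -0.0114 0 -0.0582 0 0.0854;0.0076 0.0147 -0.0119 -0 -0.0582 -0 0.0854;0.0069 0.0147 -0.0123 0 -0.0582 0 0.0854;0.0062 0.0147 -0.0127 -0 -0.0582 0 0.0854;0.0054 0.0147 -0.013 0 -0.0582 -0 0.0854;0.0047 0.0147 -0.0133 0 -0.0582 -0 0.0854;-0.0033 0.0169 -0.0023 -0 -0.0582 0 0.0854;-0.0034 0.0169 -0.0021 0 -0.0582 -0 0.0854;-0.0035 0.0169 -0.0019 -0 -0.0582 0 0.0854;-0.0036 0.0169 -0.0017 0 -0.0582 -0 0.0854;-0.0037 0.0169 -0.0015 -0 -0.0582 -0 0.0854;-0.0038 0.0169 -0.0013 0 -0.0582 0 0.0854;-0.0054 0.0132 0.0055 -0.0005 -0.0436 0.004 0.0854;-0.0051 0.0132 0.0057 -0.0005 -0.0436 0.004 0.0854;-0.0048 0.0132 0.0059 -0.0005 -0.0436 0.004 0.0854;-0.0045 0.0133 0.0061 -0.0005 -0.0436 0.004 0.0854;-0.0041 0.0133 0.0063 -0.0005 -0.0436 0.004 0.0854;-0.0038 0.0133 0.0065 -0.0005 -0.0436 0.004 0.0854
maxspeed [160.  90.  79.  68.  56.  50.  44.  40.  36.  36.  29.  29.  28.  28.
 
[... 569 characters left out ...]
-0 -0.0582 0 0.0854;-0.0102 0.0127 -0.0063 0 -0.0582 -0 0.0854;-0.0105 0.0127 -0.0057 0 -0.0582 -0 0.0854;-0.0108 0.0127 -0.005 0 -0.0582 -0 0.0854;-0.0111 0.0127 -0.0044 -0 -0.0582 -0 0.0854;-0.0113 0.0127 -0.0038 0 -0.0582 0 0.0854;-0.0113 0.0096 0.0039 -0.012 -0.0425 0.0908 0.0854;-0.0102 0.0105 0.0045 -0.012 -0.0425 0.0908 0.0854;-0.009 0.0113 0.005 -0.012 -0.0425 0.0908 0.0854;-0.0077 0.012 0.0055 -0.012 -0.0425 0.0908 0.0854;-0.0064 0.0126 0.0059 -0.012 -0.0425 0.0908 0.0854;-0.0049 0.013 0.0063 -0.012 -0.0425 0.0908 0.0854
maxspeed [169.  88.  65.  60.  31.  30.  30.  30.  31.  31.  24.  24.  25.  25.
  25.  25.  42.  43.  44.  44.  45.  45.] qend [-42.6  24.3  65.6   0.   90.   18.8]
```

Time is plentiful, so I'll take the first variant with a gentler start.

move_arm(
  plan="0.0087 0.005 -0.0078 0 -0.0218 0 0.0854;0.0087 0.005 -0.0078 0 -0.0218 0 0.0854;0.0168 0.0101 -0.0165 0 -0.0436 0 0.0854;0.0161 0.0101 -0.0172 0 -0.0436 0 0.0854;0.0153 0.01 -0.0179 0 -0.0436 0 0.0854;0.0083 0.0147 -0.0114 0 -0.0582 0 0.0854;0.0076 0.0147 -0.0119 0 -0.0582 0 0.0854;0.0069 0.0147 -0.0123 0 -0.0582 0 0.0854;0.0062 0.0147 -0.0127 0 -0.0582 0 0.0854;0.0054 0.0147 -0.013 0 -0.0582 0 0.0854;0.0047 0.0147 -0.0133 0 -0.0582 0 0.0854",
)

```text
time_s: 13.65
position: [0.4507, -0.1188, 0.3002]
tool_rot: [[0.709, 0.502, 0.495], [0.411, -0.865, 0.287], [0.572, 0.001, -0.82]]
ft_force: [-0.2, 0.2, 0.1]
grip_width: 0.0852
gripper_force: 0.0
```

move_arm(
  plan="-0.0033 0.0169 -0.0023 0 -0.0582 0 0.0854;-0.0034 0.0169 -0.0021 0 -0.0582 0 0.0854;-0.0035 0.0169 -0.0019 0 -0.0582 0 0.0854;-0.0036 0.0169 -0.0017 0 -0.0582 0 0.0854;-0.0037 0.0169 -0.0015 0 -0.0582 0 0.0854;-0.0038 0.0169 -0.0013 0 -0.0582 0 0.0854;-0.0054 0.0132 0.0055 0 -0.0436 0.004 0.0854;-0.0051 0.0132 0.0057 0 -0.0436 0.004 0.0854;-0.0048 0.0132 0.0059 0 -0.0436 0.004 0.0854;-0.0045 0.0133 0.0061 0 -0.0436 0.004 0.0854;-0.0041 0.0133 0.0063 0 -0.0436 0.004 0.0854;-0.0038 0.0133 0.0065 0 -0.0436 0.004 0.0854",
)

```text
time_s: 15.15
position: [0.5011, -0.2983, 0.2592]
tool_rot: [[0.877, 0.481, -0.002], [0.481, -0.877, 0.003], [-0.001, -0.003, -1.0]]
ft_force: [-0.3, -0.1, 0.2]
grip_width: 0.0854
gripper_force: 0.0
```

```bash
cat > trayloc.py <<'E'
from h import *
o=env.observe(); print(o['time_s'],np.round(o['q'],1),np.round(o['position'],4),np.round(o['tool_rot'],3).tolist())
im,d=shot('wrist','w4.png'); P=cloud(d,viewer.calibration('wrist')); x,y,z=P[...,0],P[...,1],P[...,2]
T=(d>0)&(abs(x-.516)<.12)&(abs(y+.303)<.12); S=cv2.cvtColor(im,cv2.COLOR_RGB2HSV).astype(int)
for n,m in(('bar',T&(z>.1)&(z<.112)),('board',T&(z>.009)&(z<.016)&(S[...,1]>60)),('ball',T&(S[...,0]>80)&(S[...,0]<102)&(S[...,1]>80)&(z>.014))):
    if m.sum()>5: r=cv2.minAreaRect((P[m][:,:2]*1000).astype(np.float32)); print(n,m.sum(),np.round(r[0],1),np.round(r[1],1),round(r[2],1),P[m][:,2].max().round(4),P[m][:,:2].mean(0).round(4))
E
python3 trayloc.py
```

```text
15.15 [-42.4  24.3  65.6   0.   90.2  18.8] [ 0.5011 -0.2983  0.2592] [[0.877, 0.481, -0.002], [0.481, -0.877, 0.003], [-0.001, -0.003, -1.0]]
bar 1620 [ 515.9 -304.5] [122.   13.8] 29.1 0.1085 [ 0.5196 -0.3019]
board 7235 [ 514.2 -304.5] [129.5 129.3] 28.7 0.016 [ 0.5189 -0.3026]
ball 3023 [ 506.8 -294.6] [ 35.2 147.7] 28.3 0.3481 [ 0.5087 -0.2892]
```

View pics/w4.png

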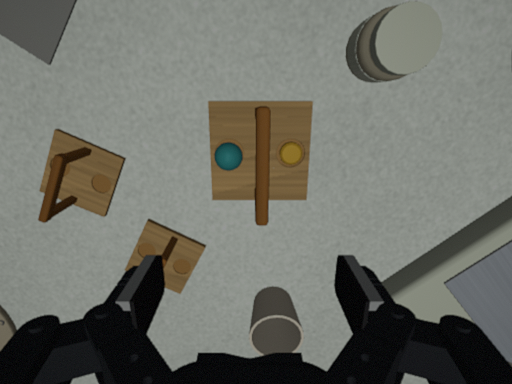

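The chosen large tray is at (260,155), with its bar along the image column, the ball at (229,156) and the button at (292,153). Next I'll descend on the bar.

move_arm(
  plan="0.0049 0.0062 0.02 0 0 0 0.0854;0.0048 0.0062 0.03 0 0 0 0.0854;0 0 0.04 0 0 0 0.0854;0 0 0.04 0 0 0 0.0854;0 0 0.03 0 0 0 0.0854;0 0 0.015 0 0 0 0.0854;0 0 0.005 0 0 0 0.0854;0 0 0 0 0 0 0.0854",
)

```text
time_s: 16.2
position: [0.5145, -0.3056, 0.0809]
tool_rot: [[0.878, 0.479, 0.0], [0.479, -0.878, 0.001], [0.0, -0.0, -1.0]]
ft_force: [0.0, -0.5, -0.5]
grip_width: 0.0854
gripper_force: 0.0
```

```bash
python3 -c "
from h import *
o=env.observe(); print(np.round(o['position'],4),np.round(o['tool_rot'],3).tolist(),o['ft_force'])"
```

```text
[ 0.5145 -0.3056  0.0809] [[0.878, 0.479, 0.0], [0.479, -0.878, 0.001], [0.0, -0.0, -1.0]] [ 0.04676153 -0.49650192 -0.52715026]
```

Centred to about 1 mm. I'll close gently, then lift.

move_arm(
  plan="0 0 0.002 0 0 0 0.05;0 0 0 0 0 0 0.03;0 0 0 0 0 0 0.02;0 0 0 0 0 0 0.012;0 0 0 0 0 0 0.005;0 0 0 0 0 0 0.005;0 0 0 0 0 0 0.005;0 0 0 0 0 0 0.005;0 0 0 0 0 0 0.005",
  grip_force=60,
)

```text
time_s: 17.32
position: [0.514, -0.3056, 0.0786]
tool_rot: [[0.878, 0.478, -0.001], [0.478, -0.878, 0.001], [-0.0, -0.001, -1.0]]
ft_force: [-1.6, 1.8, 5.7]
grip_width: 0.0131
gripper_force: 59.3
```

move_arm(
  plan="0 0 -0.003 0 0 0 0.005;0 0 -0.006 0 0 0 0.005;0 0 -0.01 0 0 0 0.005;0 0 -0.014 0 0 0 0.005;0 0 -0.018 0 0 0 0.005;0 0 -0.018 0 0 0 0.005;0 0 -0.018 0 0 0 0.005;0 0 -0.018 0 0 0 0.005;0 0 -0.014 0 0 0 0.005;0 0 -0.01 0 0 0 0.005;0 0 -0.005 0 0 0 0.005;0 0 0 0 0 0 0.005",
)

```text
time_s: 18.82
position: [0.5141, -0.3058, 0.2123]
tool_rot: [[0.878, 0.478, -0.001], [0.478, -0.878, 0.001], [-0.0, -0.001, -1.0]]
ft_force: [0.0, -0.3, -3.6]
grip_width: 0.0129
gripper_force: 58.5
```

Run:
```python
from rows import *
from h import *
o=env.observe(); p=np.array(o['position']); T=np.array(o['tool_rot']); print(o['time_s'],p,o['grip_width'],o['ft_force'])
shot('scene','s5.png'); im,d=shot('wrist','w5.png')
a=cv2.resize(cv2.imread('pics/s5.png')[130:300,80:320],(480,340)); b=cv2.resize(cv2.imread('pics/w5.png'),(320,240)); c=np.zeros((340,800,3),np.uint8); c[:,:480]=a; c[:240,480:]=b; cv2.imwrite('pics/c5.png',c)
# carry target: ball dir 118.8deg; ball axis distance 85 -> tray centre distance 125
B=np.array([.548,.0845]); u=np.array([np.cos(np.radians(118.8)),np.sin(np.radians(118.8))]); c=B-.125*u; print('tray target',c)
t=np.array([*c,p[2]]); print('in tool', T.T@(t-p))
```

```text
18.825 [ 0.5140964  -0.30577046  0.21230053] 0.01288254291200743 [ 0.04063011 -0.29041875 -3.57881716]
tray target [ 0.60821921 -0.02503834]
in tool [ 0.21694894 -0.20150117  0.00025737]
```

View pics/c5.png

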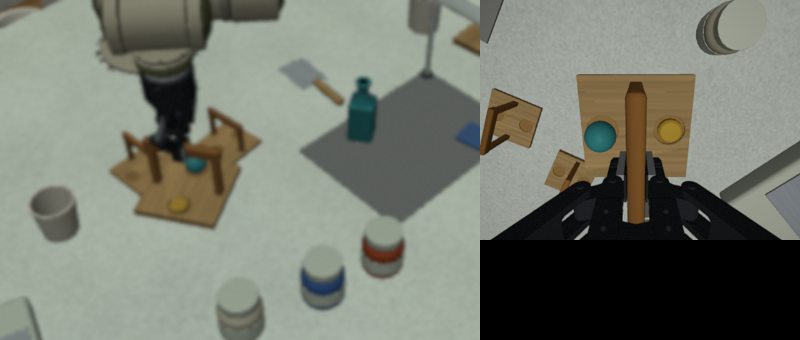

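The tray is up, with the ball at (600,136) and the button at (670,131) of the wrist inset, both in their pockets. Next I'll carry it gently.

move_arm(
  plan="0.003 -0.0027 0 0 0 0 0.005;0.0059 -0.0054 0 0 0 0 0.005;0.0088 -0.0082 0 0 0 0 0.005;0.0117 -0.0109 0 0 0 0 0.005;0.0132 -0.0122 0 0 0 0 0.005;0.0132 -0.0122 0 0 0 0 0.005;0.0132 -0.0122 0 0 0 0 0.005;0.0132 -0.0122 0 0 0 0 0.005;0.0132 -0.0122 0 0 0 0 0.005;0.0132 -0.0122 0 0 0 0 0.005;0.0132 -0.0122 0 0 0 0 0.005;0.0132 -0.0122 0 0 0 0 0.005",
)

```text
time_s: 20.42
position: [0.5733, -0.1305, 0.2125]
tool_rot: [[0.878, 0.478, -0.001], [0.478, -0.878, 0.001], [-0.0, -0.001, -1.0]]
ft_force: [0.2, -0.7, -3.9]
grip_width: 0.0132
gripper_force: 58.5
```

move_arm(
  plan="0.0132 -0.0122 0 0 0 0 0.005;0.0117 -0.0109 0 0 0 0 0.005;0.0102 -0.0095 0 0 0 0 0.005;0.0088 -0.0082 0 0 0 0 0.005;0.0073 -0.0068 0 0 0 0 0.005;0.0059 -0.0054 0 0 0 0 0.005;0.0044 -0.0041 0 0 0 0 0.005;0.0029 -0.0027 0 0 0 0 0.005;0.0015 -0.0014 0 0 0 0 0.005;0 0 0 0 0 0 0.005",
)

```text
time_s: 21.68
position: [0.6016, -0.0464, 0.2126]
tool_rot: [[0.878, 0.478, -0.001], [0.478, -0.878, 0.001], [-0.0, -0.001, -1.0]]
ft_force: [0.3, 0.1, -3.1]
grip_width: 0.013
gripper_force: 58.5
```

Run:
```python
from h import *
o=env.observe(); p=np.array(o['position']); T=np.array(o['tool_rot']); print(o['time_s'],p,o['grip_width'],T.round(3).tolist())
c=np.array([.6082,-.0250,p[2]]); print('rem',T.T@(c-p))
im,d=shot('top','t6.png'); P=cloud(d,viewer.calibration('top')); x,y,z=P[...,0],P[...,1],P[...,2]
hsv=cv2.cvtColor(im,cv2.COLOR_RGB2HSV).astype(int)
m=(d>0)&(z>.078)&(z<.093)&(x>.62)&(x<.8)&(y<-.08)&(y>-.2); print('jar1',m.sum(),cv2.minEnclosingCircle((P[m][:,:2]*1000).astype(np.float32)) if m.sum() else '')
m=(d>0)&(z>.13)&(z<.15)&(hsv[...,0]>80)&(hsv[...,0]<102)&(abs(x-.55)<.05)&(abs(y-.085)<.05); print('lip',m.sum(),P[m].mean(0))
```

```text
21.675 [ 0.60158146 -0.04638398  0.21256114] 0.013037839804312964 [[0.878, 0.478, -0.001], [0.478, -0.878, 0.001], [-0.0, -0.001, -1.0]]
rem [ 1.60413873e-02 -1.56125969e-02  1.71074222e-05]
jar1 283 ((773.3421630859375, -121.66156768798828), 32.174076080322266)
lip 73 [0.55084979 0.08667111 0.14407569]
```

move_arm(
  plan="0 0 0.002 0 0 0 0.005;0 0 0.005 0 0 0 0.005;0 0 0.008 0 0 0 0.005;0 0 0.01 0 0 0 0.005;0 0 0.01 0 0 0 0.005;0 0 0.01 0 0 0 0.005;0 0 0.008 0 0 0 0.005;0 0 0.005 0 0 0 0.005;0 0 0.002 0 0 0 0.005;0 0 0 0 0 0 0.005",
)

```text
time_s: 22.98
position: [0.6016, -0.0463, 0.1526]
tool_rot: [[0.878, 0.478, -0.001], [0.478, -0.878, 0.001], [0.0, -0.001, -1.0]]
ft_force: [0.5, 0.5, -3.9]
grip_width: 0.0132
gripper_force: 58.5
```

move_arm(
  plan="0.001 -0.001 0 0 0 0 0.005;0.002 -0.002 0 0 0 0 0.005;0.003 -0.003 0 0 0 0 0.005;0.003 -0.003 0 0 0 0 0.005;0.003 -0.003 0 0 0 0 0.005;0.002 -0.002 0 0 0 0 0.005;0.001 -0.001 0 0 0 0 0.005;0 0 0 0 0 0 0.005;0 0 0 0 0 0 0.005;0 0 0 0 0 0 0.005;0 0 0 0 0 0 0.005",
)

```text
time_s: 24.35
position: [0.6075, -0.026, 0.1526]
tool_rot: [[0.878, 0.478, -0.001], [0.478, -0.878, 0.001], [-0.0, -0.001, -1.0]]
ft_force: [-0.2, 0.3, -2.8]
grip_width: 0.0128
gripper_force: 58.5
```

Run:
```python
from h import *
o=env.observe(); p=np.array(o['position']); print(o['time_s'],p,o['grip_width'],np.abs(o['qvel']).max())
shot('scene','s7.png'); c=viewer.calibration('wrist'); im,d=shot('wrist','w7.png'); P=cloud(d,c); x,y,z=P[...,0],P[...,1],P[...,2]
h=cv2.cvtColor(im,cv2.COLOR_RGB2HSV).astype(int); g=(d>0)&(h[...,0]>80)&(h[...,0]<102)&(h[...,1]>80)
m=g&(np.hypot(x-.549,y-.085)<.05)&(z>.13); print('lip',m.sum(),cv2.minEnclosingCircle((P[m][:,:2]*1000).astype(np.float32)) if m.sum() else '', z[m].max() if m.sum() else '')
m=g&(np.hypot(x-.59,y-.011)<.04)&(z>.06); print('ball',m.sum(),P[m].mean(0),z[m].max())
r=cv2.minEnclosingCircle((P[m][:,:2]*1000).astype(np.float32)); print(r)
a=cv2.resize(cv2.imread('pics/s7.png')[100:270,170:410],(480,340)); b=cv2.resize(cv2.imread('pics/w7.png'),(320,240)); c=np.zeros((340,800,3),np.uint8); c[:,:480]=a; c[:240,480:]=b; cv2.imwrite('pics/c7.png',c)
```

```text
24.35 [ 0.60750527 -0.02599795  0.1525702 ] 0.012792297229457567 0.19029521909798935
lip 2064 ((548.656005859375, 84.8544921875), 16.95329475402832) 0.14673507596823532
ball 2303 [0.5941286  0.00746592 0.13107696] 0.24201409605933527
((601.5795288085938, 5.745635986328125), 28.77765655517578)
```

View pics/c7.png

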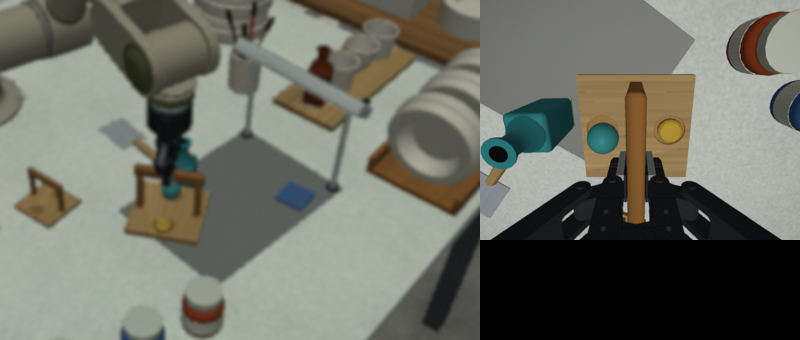

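The picture shows the tray held level, with the ball at (603,138) of the inset next to the upright bottle (lip at about (498,152)). The button is in its pocket, and there is a visible gap between tray and bottle.

```bash
python3 -c "
from rig import env
print(env.close_job())"
```

```text
the job is handed in; nothing more can be done
None
```

I handed the job in at about 24 s; no verdict came back. The bottle stands upright and released on the plate, and the arm holds the tray level beside it. The ball is at about shoulder height with a gap of roughly 4 cm, ball and button are in their pockets, and tray and bottle are not touching.

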